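# Photograph the sorted insects: shut the hood, light on, shutter

## Task

Take the picture of the insects in the imager: push its open camera hood down until the catch holds it shut, then switch the lamp on by pressing the raised, white-dotted half of the red rocker on the imager's deck until it snaps over, and then press the orange key of the black remote fully down and let it come back up. Keep to that order, because the lamp may burn only under the shut hood and the picture needs the light. Only press: leave the remote lying where it is, do not press its small grey key, and leave everything else on the bench in its place.

Things in the scene. Friction and masses are not known exactly. Their poses are not given: they have to be found in the camera images.
- imager: white insect imager fixed to the bench, 260 (x) x 190 (y) x 62 mm. Origin: centre of its underside; the control deck in front, toward its own -x, spans x = -130 to -45 mm and is 40 mm high. Behind it, under the hood, a glass dish of insects in a well. A blue catch release button sticks out 7 mm from the upright face behind the deck at y = 0, z = 50 mm; it need not be touched
- hood (a joint): angle in rad of the imager's grey camera hood: 0 = fully down; starts open at 0.5 to 0.75 and stays there. Plate 176 x 190 x 18 mm, hinged at its rear edge, a silver camera 35 mm high on its middle. Shutting takes about 5 N at its front edge, a little more over the last 10 mm, where the catch takes it close to 0; let go, it then rests at about 0.016. Not caught, it springs open again
- hood_push (a point): point on the hood's top face, midway along its front edge and 16 mm behind it, 154 mm from the hinge line: a good place to push. 83 mm above the bench when the hood is shut. It moves with the hood
- hood_hinge (a point): middle of the hood's hinge line, which runs along the imager's y, at x = 122, y = 0, z = 64 mm on the imager; 19 mm below the plane of the hood's top face. Fixed on the imager
- rocker (a joint): angle in rad of the red lamp rocker on the right of the imager's deck: 0 = off (start), 0.4 = on; snap action with about 5 N at its edge, it goes over by itself past the middle and stays. 30 mm (imager's x) x 44 mm (imager's y), pivot line along the imager's x at imager x = -86, y = -50 mm, the top face 49 mm above the bench when level; the ends stand 4 mm higher or lower
- rocker_on_half (a point): point on the top face of the rocker's half to be pressed (toward the imager's -y, raised when off, with a white dot), 15 mm from the pivot line; 52 mm above the bench when off, 46 mm when on. It moves with the rocker
- remote: loose black wireless camera remote lying flat on four rubber feet, 46 (x) x 92 (y) x 20 mm, about 0.2 kg. Origin: centre of its underside, z up
- shutter (a joint): travel in m of the orange shutter key of the remote, 0 = up, 0.004 = fully down; springs back, about 1.5 N to start and 5 N fully down
- shutter_top (a point): middle of the top face of the orange key, 26 mm wide, round, 26 mm above the bench; at y = -20 mm on the remote. Moves with the key
- delete_key (a joint): travel in m of the small grey key of the remote (12 mm wide, at y = +28 mm, top 23 mm above the bench), 0 = up, 0.003 = fully down: not to be pressed
- sorting_dish: loose low glass dish with insects, 84 mm wide, 26 mm high, bystander; origin: centre of its underside
- forceps: loose steel forceps, 113 mm, bystander
- purple_pencil: loose purple mechanical pencil, 145 mm, bystander
- squeeze_bottle: loose white squeeze bottle, 45 mm wide, 117 mm high, bystander; origin: centre of its underside
- pin_bowl: loose glass bowl with insect pins, 107 mm wide, 66 mm high, bystander; origin: centre of its underside
- vent_box: loose small white box with a mesh window, 38 mm cube, bystander; origin: centre of its underside

How it is judged:
By the outcome, as a careful person would: the job done as asked, in the order asked, and still so for the second after the job is handed in, with the robot touching nothing.
It also fails if it takes over 51 s, if anything falls off the work surface, if the arm or the gripper's body presses on something with over 40 N, if the wrist force passes 120 N, or if a joint passes its speed limit or range.

## Robot

A 7-joint arm with a two-finger parallel gripper is mounted at the origin on a cart in front of the work surface, level with it; the furniture and walls round the work are solid. World frame = base frame: x ahead of the robot, y to its left, z up, the work surface at z = 0. Lengths are in mm, angles in rad, forces in N, time in s.
With the tool pointing down it reaches from about 400 to 875 mm from the base axis. Payload 4.4 kg.
Tool frame: the origin (TCP) lies midway between the tips of the shut fingers; the grasp point (between the pads) lies 19 mm behind it (ctrl.grip_point_offset is the distance from the TCP to the grasp point, in mm); z points along the fingers, y is the line along which they close (so a half turn about z gives the same grasp; the last joint's range is limited). The gripper opens to 85 mm and grips with 20 to 120 N. Pads are 22 mm wide; open, the fingers measure 114 mm over their backs; the gripper's body (76 mm by 85 mm) begins 54 mm behind the grasp point. The pads swing forward as they close: fully open they stand 13 mm farther back than shut.
Start: joints at [-1.188, 0.628, 0.038, 1.517, -0.027, 0.996, -0.02], TCP at [282.004, 585.655, 231.313] pointing down, gripper open.
Joint ranges: [-3.06, 3.06], [-0.37, 2.12], [-1.25, 1.32], [0.18, 2.47], [-1.1, 4.24], [0.23, 1.98], [-2.94, 2.94]. Speed limits (rad/s): [2.57, 2.57, 3.14, 3.14, 3.14, 3.14, 3.14].

## Interface

Orientations are given as [roll, pitch, yaw] about the fixed x, y, z axes, in that order (R = Rz(yaw) Ry(pitch) Rx(roll)).
In Python, from cell import ctrl gives the robot as it stands.
- The arm moves only by the tool drive_effector, called after ">>>" as a command line: name --argument value ..., lists and objects as JSON in quotes. Schema: {"type":"object","properties":{"motion":{"type":"array","items":{"type":"array","prefixItems":[{"type":"array","items":{"type":"number"},"minItems":3,"maxItems":3},{"type":"array","items":{"type":"number"},"minItems":3,"maxItems":3},{"type":"number"}],"minItems":3,"maxItems":3},"minItems":1,"maxItems":12},"only":{"type":"string"},"quiet":{"type":"boolean"},"lines":{"type":"string"}},"required":["motion"],"additionalProperties":false}. motion is a list of rows, 1 to 12 of them, each written [[dx, dy, dz], [rx, ry, rz], opening]: dx, dy, dz in shares of the most that a row can go, 1 being 50 mm, then a rotation vector rx, ry, rz in a scale on which 1.0 is 180 degrees, then the finger opening in mm; each row shifts and turns the commanded pose from where the row before left it, along the tool's axes as they then stand; what a row does not reach is not made up. A row lasts 1/10 s, in which the tool goes at most 50 mm and 0.15 rad, less where a joint would pass 70% of its speed; a pose out of reach is approached as far as the arm can. The fingers move at their own pace and stop on an object; the grip force is fixed at half the most. Time passes only in rows, so rows that do not move let the fingers close. The tool returns the time, the measured TCP pose, the force, the opening and the grip force at its end. only (a regular expression) keeps the lines of the reply that match it, lines (a string "A,B") keeps lines A to B, and quiet returns only ok. Input that does not fit is refused with a message, and nothing moves.
- ctrl.read_state(): the state, without advancing time (a new reading comes with each control period).
- ctrl.get_image(name): name is "side" or "top" or "wrist"; returns the picture (420x560x3 uint8, blue, green, red); there is no depth.
- ctrl.calibration(name): a dict with "fx", "fy", "cx", "cy" (pixels), "rvec" (rotation vector, rad) and "tvec" (3), from world to camera coordinates, as OpenCV has them; the wrist camera has in their place "hand_eye" (4x4, takes a point from camera to tool coordinates, whose origin is the TCP and whose axes are the flange's). Camera axes: x right, y down, z forward; pixel columns grow to the right and rows downward; lengths in mm; the calibration is good to about 2 mm. A picture is of the moment at which its call begins: read the wrist's pose just before it. calibration takes no time and is no camera call.
- ctrl.finish_job(): hands the job in; it is judged then, once.
The state is a dict: "clock": time; "qpos": joint angles; "qd": joint speeds; "tau": joint torques, N m; "eef_pos": TCP position; "tool_rot": TCP orientation; "force": force on the tool from outside, world axes, zero at the start; "torque": the same for the moment, N m; "width": finger opening in mm; "gripper_force": force on a finger pad.
Only numpy, scipy, OpenCV 4.12 (cv2) and the standard library are available. Lean on these libraries where they do the work, as an engineer would, in place of code of your own. Each camera call takes 0.05 s, during which the arm holds its last target. There are 200 camera calls.

## Working session

There is one attempt and no reset: what is moved stays moved. The work goes in short steps, Python scripts to look and compute and a tool call to move; the robot and the scene stay as the last step left them, time stands still between calls to the robot, and variables do not carry over. Pictures are saved under pics/ and viewed, at most 10 in all, crops included, and the job is handed in when it is done.

```bash
ls; mkdir -p pics
```

Run:
```python
from cell import ctrl
import cv2
for n in("top","side"):
    cv2.imwrite(f"pics/{n}0.png",ctrl.get_image(n)); print(n,ctrl.calibration(n))
print(ctrl.calibration("wrist")); print(ctrl.read_state())
```

```text
cell.py
pics
top {'fx': 426.9894176799991, 'fy': 426.9894176799991, 'cx': 280.0969211393306, 'cy': 209.64643219734631, 'rvec': array([ 2.09811316, -2.1550258 ,  0.21341552]), 'tvec': array([   8.69580236,  540.80447059, 1063.13939897])}
side {'fx': 393.6427373088241, 'fy': 393.6427373088241, 'cx': 277.9712543435372, 'cy': 217.33759444100883, 'rvec': array([ 2.03223473, -0.12383973,  0.09017936]), 'tvec': array([-542.90933065,  118.88431198, 1151.18003133])}
{'fx': 347.5676565865014, 'fy': 347.5676565865014, 'cx': 279.4583230510666, 'cy': 208.6267580924657, 'hand_eye': array([[ 2.91007837e-04, -9.51977031e-01, -3.06169311e-01,
         7.98825314e+01],
       [ 9.99999913e-01,  3.68773092e-04, -1.96151932e-04,
         4.04221445e-02],
       [ 2.99639137e-04, -3.06169227e-01,  9.51977056e-01,
        -1.43657849e+02],
       [ 0.00000000e+00,  0.00000000e+00,  0.00000000e+00,
         1.00000000e+00]])}
{'clock': 0.1, 'qpos': array([-1.18774597,  0.62925686,  0.03844664,  1.51827052, -0.02699627,
        0.996315  , -0.0199914 ]), 'qd': array([-1.85057773e-03, -3.03574737e-07,  5.20798849e-04, -2.84610486e-03,
       -1.18922755e-03,  8.20921400e-04,  2.65037622e-05]), 'tau': array([ 2.31595019e-03, -5.64540696e+01,  1.23022523e+00, -1.93975711e+01,
        1.12967999e-02,  5.56258237e-03, -5.50890533e-08]), 'eef_pos': array([281.78296844, 585.11633128, 230.4781932 ]), 'tool_rot': array([-3.13986107e+00,  2.20975618e-05,  2.69275136e+00]), 'force': array([ 0.64470437, -0.53934474, -0.30045405]), 'torque': array([-0.02874793, -0.01239801,  0.0590428 ]), 'gripper_force': 0.0, 'width': 85.57425719778863}
```

View pics/top0.png

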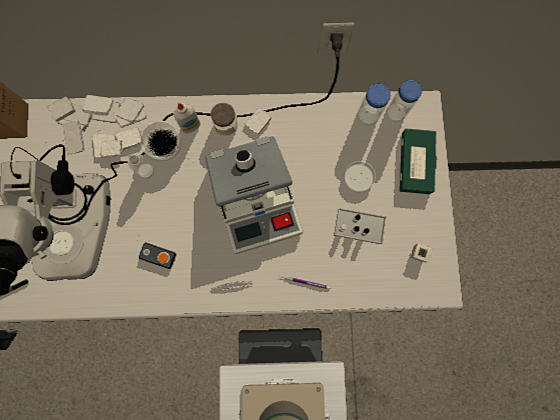

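View pics/side0.png

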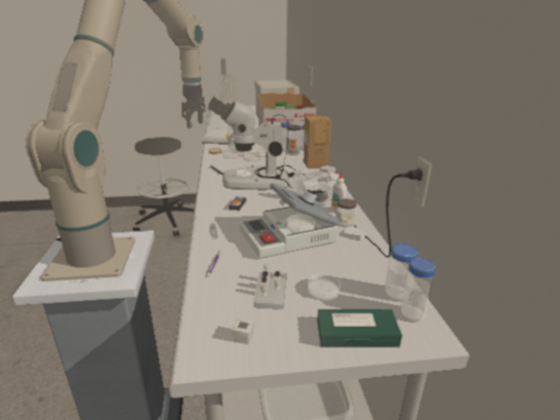

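Top view: the imager is centred near (253,195), the red rocker is at (283,221), and the remote is at (157,256) with its orange key at (163,258). In the side view the rocker is at about (268,238), the hood is open, and the remote is at (236,203). I'll measure these next.

Create h.py:
```python
import cv2,numpy as np
from cell import ctrl
from scipy.spatial.transform import Rotation as Ro
def cam(n,st=None):
    c=ctrl.calibration(n);K=np.array([[c['fx'],0,c['cx']],[0,c['fy'],c['cy']],[0,0,1]])
    if n=="wrist":
        H=np.array(c['hand_eye']);T=np.eye(4);T[:3,:3]=Ro.from_euler('xyz',st['tool_rot']).as_matrix();T[:3,3]=st['eef_pos'];W=T@H
        return K,W[:3,:3],W[:3,3]
    R=cv2.Rodrigues(c['rvec'])[0]; return K,R.T,-R.T@c['tvec']
def ray(c,p):
    K,R,o=c; d=R@np.linalg.inv(K)@np.array([p[0],p[1],1.]); return o,d/np.linalg.norm(d)
def onz(c,p,z): o,d=ray(c,p); return o+d*(z-o[2])/d[2]
def tri(r1,r2):
    A=sum(np.eye(3)-np.outer(d,d) for o,d in(r1,r2));b=sum((np.eye(3)-np.outer(d,d))@o for o,d in(r1,r2))
    X=np.linalg.solve(A,b);return X,[np.linalg.norm((np.eye(3)-np.outer(d,d))@(X-o)) for o,d in(r1,r2)]
def proj(c,X): K,R,o=c; q=K@R.T@(np.array(X,float)-o); return q[:2]/q[2]
def blobs(im,lo,hi,amin=15):
    m=cv2.inRange(cv2.cvtColor(im,cv2.COLOR_BGR2HSV),lo,hi)
    n,l,s,c=cv2.connectedComponentsWithStats(m)
    return [(c[i].round(2),s[i,4],cv2.minAreaRect(np.argwhere(l==i)[:,::-1].astype(np.float32))) for i in range(1,n) if s[i,4]>=amin]
RED=((0,150,80),(4,255,255));ORA=((6,150,120),(20,255,255))
```

Run:
```python
from h import *
np.set_printoptions(precision=1,suppress=True)
for n in("top","side"):
    im=cv2.imread(f"pics/{n}0.png");c=cam(n);print(n,c[2])
    for k,z in((RED,49),(ORA,26)):
        for b in blobs(im,*k): print(b,onz(c,b[0],z),[onz(c,p,z)[:2] for p in cv2.boxPoints(b[2])])
t=cv2.imread("pics/top0.png")[120:280,130:320];cv2.imwrite("pics/crop.png",cv2.resize(t,None,fx=4,fy=4,interpolation=cv2.INTER_CUBIC)[:600])
```

```text
top [ 331.1    8.8 1145.9]
(array([281.5, 220.9]), np.int32(191), ((281.60003662109375, 220.80001831054688), (11.384199142456055, 17.076295852661133), 71.56504821777344)) [511.5  -8.6  49. ] [array([519.4,  16.7]), array([532.6, -26. ]), array([503.9, -34.4]), array([490.8,   8. ])]
(array([162.8, 257.2]), np.int32(68), ((163.0, 257.0), (8.0, 8.0), 90.0)) [427.4 303.2  26. ] [array([438.6, 313.5]), array([438. , 292.6]), array([417.2, 292.2]), array([417.8, 312.9])]
side [  408.1 -1036.7   626.8]
(array([267.6, 237.7]), np.int32(48), ((267.6470947265625, 237.5882568359375), (6.790997505187988, 10.186494827270508), 75.96376037597656)) [512.9 -23.2  49. ] [array([497.2,  -8. ]), array([528.4,   4. ]), array([528.7, -36.4]), array([498.4, -47.6])]
```

View pics/crop.png

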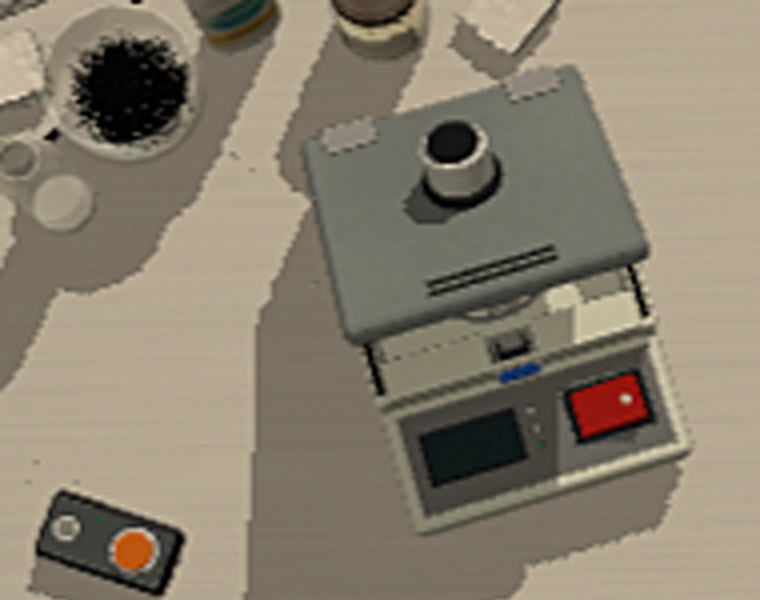

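The enlarged crop shows the deck front corners at (418,530) and (690,450), the white dot at (626,399), the hood front corners at (355,338) and (648,252), and the orange key at (133,550).

Run:
```python
from h import *
np.set_printoptions(precision=1,suppress=True)
c=cam("top"); f=lambda u,v:np.array([130+u/4-.375,120+v/4-.375])
a=onz(c,f(418,530),38);b=onz(c,f(690,450),38)
d=a-b;yaw=np.arctan2(-d[0],d[1]);print("front",a,b,np.linalg.norm(d),"yaw",yaw)
ex=np.array([np.cos(yaw),np.sin(yaw)]);ey=np.array([-ex[1],ex[0]])
rc=onz(c,(281.8,220.9),49)[:2]
print("origin from rocker",rc+86*ex+50*ey,"from front",(a+b)[:2]/2+130*ex)
print("dot",onz(c,f(626,399),52))
O=rc+86*ex+50*ey
for th in(.5,.55,.6,.65,.7,.75):
    out=[]
    for s in(95,-95):
        x=122-170*np.cos(th)+19*np.sin(th);z=64+170*np.sin(th)+19*np.cos(th)
        p=O+ex*x+ey*s;out.append(proj(c,[*p,z]))
    print(th,out)
print("target hood corners",f(355,338),f(648,252))
for u,v in((60,490),(185,530),(160,595),(40,550)): print(onz(c,f(u,v),20))
```

```text
front [434.5 116.2  38. ] [482.  -61.9  38. ] 184.3426260410431 yaw 0.26081992989304625
origin from rocker [581.6  61.1] from front [583.9  60.6]
dot [514.6 -20.7  52. ]
0.5 [array([215., 203.]), array([292.4, 180.8])]
0.55 [array([214. , 200.3]), array([291.9, 178.1])]
0.6 [array([213. , 197.5]), array([291.3, 175.2])]
0.65 [array([212. , 194.6]), array([290.7, 172.2])]
0.7 [array([210.9, 191.6]), array([290. , 169.1])]
0.75 [array([209.8, 188.4]), array([289.3, 165.9])]
target hood corners [218.4 204.1] [291.6 182.6]
[468.9 353.7  20. ]
[440.3 270.9  20. ]
[398.3 286.4  20. ]
[429.7 365.5  20. ]
```

Careful with the scale: shifts go in shares of 50 mm and turns go in shares of 180 degrees. That gives: -35 mm is -0.7, -26 mm is -0.52.

>>> drive_effector --motion '[[[-0.52,-0.7,-0.18],[0,0,0],0],[[-0.52,-0.7,-0.18],[0,0,0],0],[[-0.52,-0.7,-0.18],[0,0,0],0],[[-0.52,-0.7,-0.18],[0,0,0],0],[[-0.52,-0.7,-0.18],[0,0,0],0],[[-0.52,-0.7,-0.18],[0,0,0],0],[[-0.52,-0.7,-0.18],[0,0,0],0]]'

```text
clock: 0.8
eef_pos: [339.6, 284.0, 294.5]
tool_rot: [-3.141, -0.0, 2.693]
force: [-0.0, 0.1, -0.2]
width: 0.2
gripper_force: 0.0
```

>>> drive_effector --motion '[[[0,0,0],[0,0,0.0446],0],[[0,0,0],[0,0,0.0446],0],[[0,0,0],[0,0,0.0446],0],[[0,0,0],[0,0,0.0446],0],[[0,0,0],[0,0,0.0446],0],[[0,0,0],[0,0,0.0446],0],[[0,0,0],[0,0,0],0]]'

```text
clock: 1.5
eef_pos: [339.4, 285.8, 294.1]
tool_rot: [-3.141, 0.0, 1.852]
force: [0.7, 0.1, -1.0]
width: -0.5
gripper_force: 0.0
```

```bash
python3 -c "
from h import *
s=ctrl.read_state();print(s['eef_pos'],s['tool_rot'])
R=Ro.from_euler('xyz',s['tool_rot']).as_matrix()
print(R.T@(np.array([470,220,300])-s['eef_pos']))"
```

```text
[339.42340813 285.81234684 294.07990247] [-3.14107089e+00  4.31652848e-04  1.85246659e+00]
[-99.51652572 107.13458372  -5.93304102]
```

Create look.py:
```python
import sys,pickle
from h import *
s=ctrl.read_state();im=ctrl.get_image("wrist");n=sys.argv[1]
cv2.imwrite(f"pics/w{n}.png",im);pickle.dump(s,open(f"w{n}.pkl","wb"));c=cam("wrist",s)
for k,z in((RED,49),(ORA,26)):
    for b in blobs(im,*k,100): print(b[:2],onz(c,b[0],z).round(1))
```

```bash
python3 look.py 1
```

```text
(array([354.04, 171.79]), np.int32(341)) [426.2 304.   26. ]
```

>>> drive_effector --motion '[[[-0.5,0.54,0],[0,0,0],0],[[-0.5,0.54,0],[0,0,0],0],[[-0.5,0.54,0],[0,0,0],0],[[-0.5,0.54,0],[0,0,0],0],[[0,0,0],[0,0,0],0],[[0,0,0],[0,0,0],0]]'

```text
clock: 2.15
eef_pos: [471.3, 219.4, 293.8]
tool_rot: [-3.14, -0.0, 1.853]
force: [-0.5, -0.4, -0.2]
width: 0.1
gripper_force: 0.0
```

```bash
python3 look.py 2
```

```text
(array([263.54,  83.54]), np.int32(422)) [426.7 303.7  26. ]
```

View pics/w2.png

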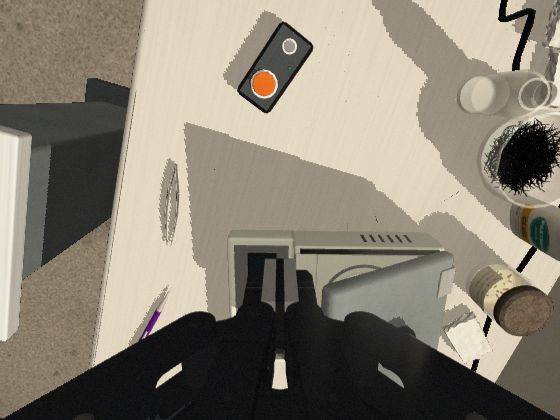

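Wrist view: the orange key is at (264,84) and gives (427,304) at z=26, matching the top view. The hood is at lower right and the imager's left edge is near row 235. Next I go over the hood.

In the tool's units: -38 mm is -0.76, -36 mm is -0.72.

>>> drive_effector --motion '[[[-0.72,0.26,0],[0,0,0],0],[[-0.72,0.26,0],[0,0,0],0],[[-0.72,0.26,0],[0,0,0],0],[[-0.72,0.26,0],[0,0,0],0],[[-0.76,0.28,0],[0,0,0],0],[[0,0,0.6],[0,0,0],0],[[0,0,0.6],[0,0,0],0],[[0,0,0.6],[0,0,0],0],[[0,0,0],[0,0,0],0]]'

```text
clock: 3.1
eef_pos: [581.3, 65.2, 200.7]
tool_rot: [-3.133, -0.003, 1.856]
force: [-0.4, -0.4, -0.4]
width: 0.1
gripper_force: 0.0
```

Run:
```python
from h import *
cv2.imwrite("pics/top1.png",cv2.resize(ctrl.get_image("top")[120:280,150:350],(800,640))[:600]);cv2.imwrite("pics/side1.png",cv2.resize(ctrl.get_image("side")[120:270,180:380],(800,600)))
```

```text
(no output)
```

View pics/side1.png

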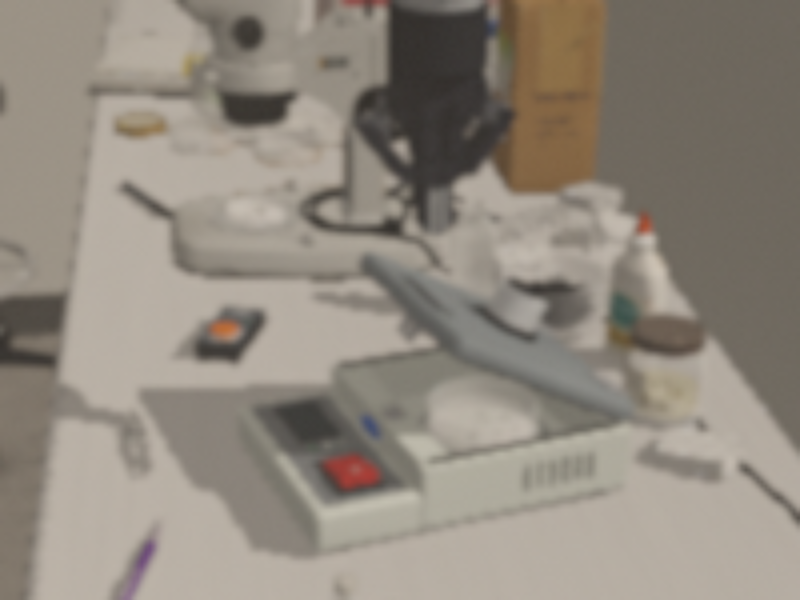

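The side view shows the fingertips at crop (437,228), above the front part of the open hood, whose front edge runs from about (370,262) to (460,345). Now I push down along the arc.

In the tool's units: 15 mm is 0.3, 10 mm is 0.2.

>>> drive_effector --motion '[[[-0.08,0.06,0.3],[0,0,0],0],[[0,0.06,0.3],[0,0,0],0],[[0,0,0.2],[0,0,0],0],[[0,0,0.2],[0,0,0],0],[[0,-0.1,0.2],[0,0,0],0],[[0,-0.1,0.2],[0,0,0],0],[[0,-0.08,0.2],[0,0,0],0],[[0,-0.08,0.2],[0,0,0],0],[[0,-0.06,0.2],[0,0,0],0],[[0,-0.04,0.2],[0,0,0],0],[[0,0,0],[0,0,0],0]]'

```text
clock: 4.3
eef_pos: [568.5, 54.7, 92.8]
tool_rot: [-3.139, -0.001, 1.853]
force: [-2.0, -0.4, 3.2]
width: 0.5
gripper_force: 1.3
```

In the tool's units: 3 mm is 0.06, 2 mm is 0.04.

>>> drive_effector --motion '[[[0,0,0.06],[0,0,0],0],[[0,0,0.06],[0,0,0],0],[[0,0,0.04],[0,0,0],0],[[0,0,0.04],[0,0,0],0],[[0,0,0],[0,0,0],0]]'

```text
clock: 4.8
eef_pos: [569.8, 54.6, 84.2]
tool_rot: [-3.141, 0.0, 1.853]
force: [-3.1, -1.8, 3.7]
width: 0.3
gripper_force: 1.7
```

In the tool's units: 1 mm is 0.02.

>>> drive_effector --motion '[[[0,0,0.02],[0,0,0],0],[[0,0,0.02],[0,0,0],0],[[0,0,0],[0,0,0],0]]'

```text
clock: 5.1
eef_pos: [569.8, 54.6, 83.0]
tool_rot: [-3.141, -0.0, 1.853]
force: [-4.7, -1.2, 10.8]
width: 0.1
gripper_force: 5.0
```

>>> drive_effector --motion '[[[0,0,0.02],[0,0,0],0],[[0,0,0.02],[0,0,0],0],[[0,0,0],[0,0,0],0]]'

```text
clock: 5.4
eef_pos: [569.8, 54.7, 82.9]
tool_rot: [3.141, -0.001, 1.852]
force: [-9.4, -1.5, 23.9]
width: 0.1
gripper_force: 12.5
```

In the tool's units: -40 mm is -0.8, -32 mm is -0.64.

>>> drive_effector --motion '[[[0,0,-0.3],[0,0,0],0],[[0,0,-0.6],[0,0,0],0],[[0,0,-0.8],[0,0,0],0],[[-0.64,-0.36,-0.2],[0,0,0],0],[[-0.62,-0.36,0],[0,0,0],0],[[-0.62,-0.36,0],[0,0,0],0],[[-0.62,-0.4,0],[0,0,0],0],[[0,0,0],[0,0,0],0],[[0,0,0],[0,0,0],0]]'

```text
clock: 6.3
eef_pos: [534.6, -86.6, 175.5]
tool_rot: [3.14, 0.001, 1.851]
force: [0.3, 0.7, 0.6]
width: -0.2
gripper_force: 0.0
```

```bash
python3 look.py 3
```

```text
(array([279.25,  93.89]), np.int32(2368)) [511.2  -8.7  49. ]
```

View pics/w3.png

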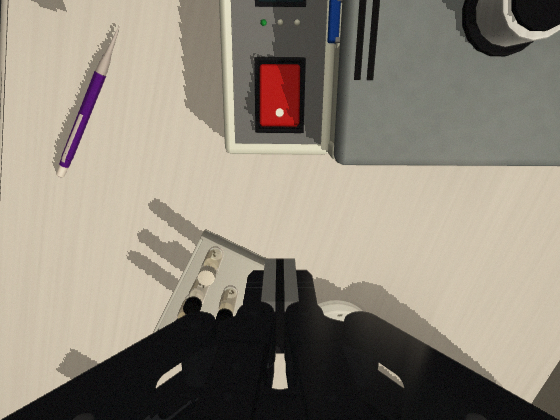

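The hood lies flat and shut. The rocker's white dot is at (279,112) and the rocker centre at (279,94), with the long edges vertical in the image, so the tool is aligned with the imager. I'll check the height from two views and work out the move.

Run:
```python
from h import *;import pickle
np.set_printoptions(precision=1,suppress=True)
s=pickle.load(open("w3.pkl","rb"));c=cam("wrist",s)
d=onz(c,(279,112),52);r=onz(c,(279.3,94.5),49);print(d,r)
print(tri(ray(c,(279,112)),ray(cam("top"),(286.1,219.4))))
s1=pickle.load(open("w1.pkl","rb"));s2=pickle.load(open("w2.pkl","rb"))
print("key",tri(ray(cam("wrist",s1),(354.04,171.79)),ray(cam("wrist",s2),(263.54,83.54))))
R=Ro.from_euler('xyz',s['tool_rot']).as_matrix()
print(R.T@(d-s['eef_pos']),R.T@(r-s['eef_pos']))
```

```text
[514.6 -21.1  52. ] [511.4  -9.1  49. ]
(array([514.6, -20.8,  52. ]), [np.float64(0.20146270805866234), np.float64(0.20146270805865357)])
key (array([426.6, 303.8,  24.4]), [np.float64(0.02011449827509064), np.float64(0.020114498274999996)])
[ 68.7  -1.4 123.4] [ 81.   -1.2 126.4]
```

In the tool's units: 40 mm is 0.8, 32 mm is 0.64.

>>> drive_effector --motion '[[[0.64,-0.02,0],[0,0,0],0],[[0.64,0,0],[0,0,0],0],[[0,0,0.8],[0,0,0],0],[[0,0,0.8],[0,0,0],0],[[0,0,0.6],[0,0,0],0],[[0,0,0.06],[0,0,0],0],[[0,0,0.06],[0,0,0],0],[[0,0,0.06],[0,0,0],0],[[0,0,0.04],[0,0,0],0],[[0,0,0.04],[0,0,0],0],[[0,0,0],[0,0,0],0]]'

```text
clock: 7.45
eef_pos: [515.9, -24.5, 53.1]
tool_rot: [3.14, 0.001, 1.853]
force: [1.1, 0.7, 3.0]
width: 0.1
gripper_force: 1.4
```

In the tool's units: 1 mm is 0.02.

>>> drive_effector --motion '[[[0,0,0.02],[0,0,0],0],[[0,0,0.02],[0,0,0],0],[[0,0,0.02],[0,0,0],0],[[0,0,0.02],[0,0,0],0],[[0,0,0.02],[0,0,0],0],[[0,0,0],[0,0,0],0]]'

```text
clock: 8.05
eef_pos: [515.2, -24.7, 47.6]
tool_rot: [3.141, 0.0, 1.852]
force: [0.0, -2.4, 7.6]
width: -0.1
gripper_force: 3.6
```

In the tool's units: 1 mm is 0.02.

>>> drive_effector --motion '[[[0,0,0.02],[0,0,0],0],[[0,0,0],[0,0,0],0]]'

```text
clock: 8.25
eef_pos: [515.2, -24.7, 47.4]
tool_rot: [3.141, -0.0, 1.852]
force: [-1.4, -1.3, 15.4]
width: -0.2
gripper_force: 7.4
```

>>> drive_effector --motion '[[[0,0,-0.3],[0,0,0],0],[[0,0,-0.8],[0,0,0],0],[[0,0,-0.8],[0,0,0],0],[[-0.64,0,-0.6],[0,0,0],0],[[-0.64,0,0],[0,0,0],0],[[0,0,0],[0,0,0],0],[[0,0,0],[0,0,0],0]]'

```text
clock: 8.95
eef_pos: [531.7, -85.7, 170.6]
tool_rot: [-3.14, -0.002, 1.852]
force: [0.1, 0.8, 0.5]
width: 0.2
gripper_force: 0.0
```

```bash
python3 look.py 4
```

```text
(array([283.27,  97.13]), np.int32(2405)) [511.1  -9.1  49. ]
```

View pics/w4.png

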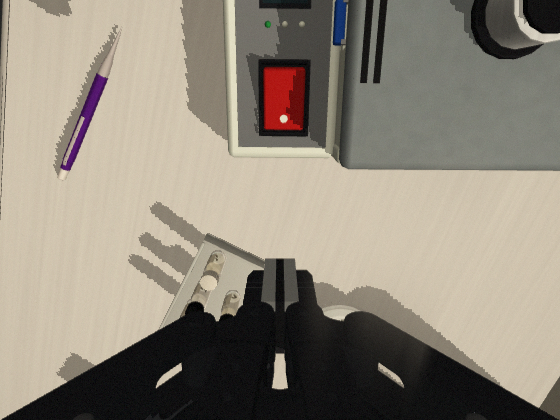

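The dot is now at (283,119), closer to the rocker's lower edge. With the firm stop at z=47.4, that fits the rocker having gone over. I'll check this numerically while moving to the remote.

In the tool's units: 37 mm is 0.74, 36 mm is 0.72.

>>> drive_effector --motion '[[[0.72,0,-0.1],[0,0,0],0],[[0.72,0.02,-0.1],[0,0,0],0],[[0.72,0.02,-0.1],[0,0,0],0],[[0.74,0.02,0],[0,0,0],0],[[0.74,0.02,0],[0,0,0],0],[[0.74,0.02,0],[0,0,0],0],[[0.74,0.02,0],[0,0,0],0],[[0.74,0.02,0],[0,0,0],0],[[0.74,0.02,0],[0,0,0],0],[[0.74,0,0],[0,0,0],0],[[0.72,0,0],[0,0,0],0],[[0,0,0],[0,0,0],0]]'

```text
clock: 10.2
eef_pos: [423.7, 310.3, 185.1]
tool_rot: [-3.139, -0.003, 1.864]
force: [-0.1, -0.8, -0.3]
width: 0.1
gripper_force: 0.0
```

Run:
```python
from h import *;import pickle
np.set_printoptions(precision=2,suppress=True)
def spot(n):
    im=cv2.imread(f"pics/w{n}.png")[60:150,240:325];m=(im.min(2)>170).astype(np.uint8)
    k,l,st,c=cv2.connectedComponentsWithStats(m)
    return [c[i]+[240,60] for i in range(1,k) if 20<st[i,4]<150]
for n in(3,4):
    c=cam("wrist",pickle.load(open(f"w{n}.pkl","rb")));
    for p in spot(n): print(n,p,onz(c,p,52),onz(c,p,46.5))
top=ctrl.get_image("top");g=cv2.resize(top[210:232,270:298],None,fx=8,fy=8,interpolation=cv2.INTER_CUBIC);m=(g.min(2)>90)
print("top light px",[ (270+(x+.5)/8-.5,210+(y+.5)/8-.5) for y,x in [np.argwhere(m[40:110,95:165]).mean(0)+[40,95]]] if m[40:110,95:165].any() else None)
s=ctrl.read_state();R=Ro.from_euler('xyz',s['tool_rot']).as_matrix();print(s['eef_pos'],R.T@(np.array([426.6,303.8,26])-s['eef_pos']))
```

```text
3 [279.07 112.05] [514.63 -21.05  52.  ] [514.69 -21.27  46.5 ]
4 [283.15 118.15] [515.13 -23.13  52.  ] [515.25 -23.42  46.5 ]
top light px [(np.float64(286.9764705882353), np.float64(219.28566176470588))]
[425.   306.92 185.13] [ -3.6    1.14 159.12]
```

The dot shifted outward by about 2 mm, consistent with the rocker tilting over by 0.4 rad. Next is the shutter key.

In the tool's units: 40 mm is 0.8, -3.6 mm is -0.072.

>>> drive_effector --motion '[[[-0.072,0.02,0.8],[0,0,0],0],[[0,0,0.8],[0,0,0],0],[[0,0,0.8],[0,0,0],0],[[0,0,0.5],[0,0,0],0],[[0,0,0.12],[0,0,0],0],[[0,0,0.06],[0,0,0],0],[[0,0,0.04],[0,0,0],0],[[0,0,0],[0,0,0],0],[[0,0,0],[0,0,0],0]]'

```text
clock: 11.15
eef_pos: [430.9, 300.6, 31.4]
tool_rot: [3.14, -0.001, 1.853]
force: [0.2, -0.1, 0.4]
width: -0.2
gripper_force: 0.0
```

In the tool's units: 4.3 mm is 0.086, -3.2 mm is -0.064.

>>> drive_effector --motion '[[[0.086,-0.064,0],[0,0,0],0],[[0,0,0],[0,0,0],0],[[0,0,0],[0,0,0],0],[[0,0,0],[0,0,0],0]]'

```text
clock: 11.55
eef_pos: [426.1, 303.5, 30.4]
tool_rot: [3.141, -0.0, 1.853]
force: [-0.6, 1.0, -0.2]
width: -0.0
gripper_force: 0.0
```

In the tool's units: 2 mm is 0.04, 1 mm is 0.02.

>>> drive_effector --motion '[[[0,0,0.04],[0,0,0],0],[[0,0,0.04],[0,0,0],0],[[0,0,0.02],[0,0,0],0],[[0,0,0.02],[0,0,0],0],[[0,0,0.02],[0,0,0],0],[[0,0,0],[0,0,0],0]]'

```text
clock: 12.15
eef_pos: [426.1, 303.3, 23.3]
tool_rot: [3.142, -0.0, 1.853]
force: [-0.1, 0.2, 4.0]
width: -0.2
gripper_force: 1.8
```

>>> drive_effector --motion '[[[0,0,0.02],[0,0,0],0],[[0,0,0],[0,0,0],0]]'

```text
clock: 12.35
eef_pos: [426.1, 303.3, 22.4]
tool_rot: [3.141, -0.0, 1.853]
force: [0.6, -1.2, 3.7]
width: 0.2
gripper_force: 2.2
```

In the tool's units: 1 mm is 0.02.

>>> drive_effector --motion '[[[0,0,0.02],[0,0,0],0],[[0,0,0],[0,0,0],0]]'

```text
clock: 12.55
eef_pos: [426.2, 303.3, 22.0]
tool_rot: [3.141, -0.0, 1.853]
force: [-1.0, -1.4, 9.9]
width: 0.1
gripper_force: 5.1
```

>>> drive_effector --motion '[[[0,0,0.01],[0,0,0],0],[[0,0,0],[0,0,0],0]]'

```text
clock: 12.75
eef_pos: [426.1, 303.3, 21.9]
tool_rot: [3.141, -0.0, 1.853]
force: [-1.8, -1.3, 14.4]
width: -0.1
gripper_force: 7.3
```

Firm stop at 22.0 mm, so the key is fully down. I'll lift off and check.

In the tool's units: -40 mm is -0.8, -20 mm is -0.4.

>>> drive_effector --motion '[[[0,0,-0.1],[0,0,0],0],[[0,0,-0.3],[0,0,0],0],[[0,0,-0.8],[0,0,0],0],[[0,0,-0.8],[0,0,0],0],[[-0.4,0,-0.8],[0,0,0],0],[[-0.8,0,-0.2],[0,0,0],0],[[-0.8,0,0],[0,0,0],0],[[0,0,0],[0,0,0],0],[[0,0,0],[0,0,0],0]]'

```text
clock: 13.65
eef_pos: [453.9, 206.6, 170.7]
tool_rot: [-3.141, -0.0, 1.85]
force: [-0.5, 0.3, 0.3]
width: -0.2
gripper_force: 0.0
```

```bash
python3 look.py 5
```

Run:
```python
from h import *
a=ctrl.get_image("side");cv2.imwrite("pics/end.png",np.hstack([cv2.resize(ctrl.get_image("top")[120:290,130:320],(420,376)),cv2.resize(a[160:270,200:350],(380,376))[:, :380]]))
```

```text
(array([282.02,  67.73]), np.int32(895)) [426.9 303.6  26. ]
```

View pics/end.png

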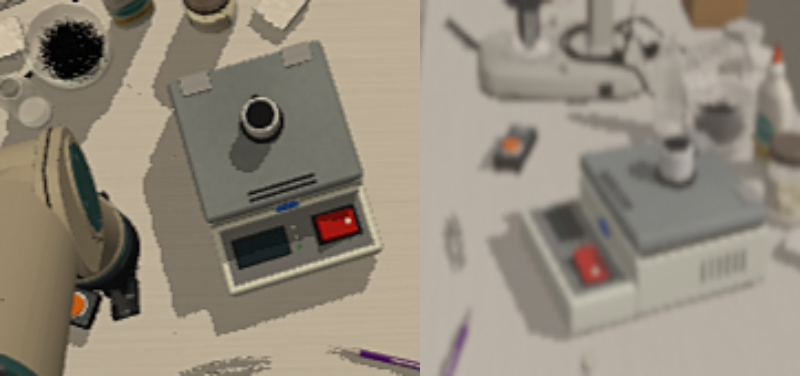

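The hood is shut, the rocker has tipped toward its dot at (347,218), and the remote has not moved; its key is still at (427,304). The arm is clear of everything, so I'm handing in.

```bash
python3 -c "
from cell import ctrl
print(ctrl.finish_job())"
```

```text
the job is handed in; nothing more can be done
None
```

I handed the job in at about 14 s on the clock: the hood is shut, the rocker pressed over to on and the orange key pressed fully and released, in that order, with the remote still in place; `finish_job()` printed no verdict.

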